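# Push the stray clipper into the gap in the row

### The job

One blue hair clipper lies out of line on the bench. Without picking it up, push it gently along the bench into the empty place marked with yellow tape in the row, until its blade end rests against the aluminium stop bar and it lies straight and centred in the place like its neighbours. Do not disturb the other clippers or anything else on the bench, and finish with the gripper clear.

Things in the scene. Friction and masses are not known exactly. Their poses are not given: they have to be found in the camera images.
- stray: the blue hair clipper to push, out of the row, on its back, 140 x 44 x 34 mm high, 0.22 kg (+-30 %). Origin: centre of its underside; +y from tail to blade. y -70 to +42 mm is a straight block 44 wide, 34 high with upright flat flanks and tail face; the head (y +42 to +70) is 36 wide, 24 high. Blade points roughly to the bar (within 0.5 rad). Slides with friction
- stray_head (a point): middle of the stray clipper's blade end face, 70 mm from its origin along +y, 12 mm above its underside
- stray_tail (a point): middle of the stray clipper's flat tail face, 70 mm from its origin along -y, 17 mm above its underside
- stop: aluminium stop bar fixed to the bench, 330 mm long (its x), 30 mm high. Origin on the bench under the middle of its working face (plane y = 0); +y points into the bar (14 mm thick, then a 4 mm high foot to y 54), so the clippers lie at negative y. Four places 68 mm apart (x -102, -34, +34, +102), three filled; 24 mm between neighbours
- mark: the empty place: a U of yellow tape flat on the bench (62 mm wide outside, open to the bar); any one of the four. Origin on the bench where the origin of a clipper lying properly in the place belongs (70 mm in front of the bar's face), axes parallel to the stop bar's
- row1: a cordless hair clipper with blue top shell, black underside and steel blade, lying on its back, 140 x 44 x 34 mm high, 0.22 kg; origin at the centre of its underside, +y from tail to blade. One of the three alike clippers standing in the row, blade against the stop bar; leave it alone
- row2: a cordless hair clipper with blue top shell, black underside and steel blade, lying on its back, 140 x 44 x 34 mm high, 0.22 kg; origin at the centre of its underside, +y from tail to blade. One of the three alike clippers standing in the row, blade against the stop bar; leave it alone
- row3: a cordless hair clipper with blue top shell, black underside and steel blade, lying on its back, 140 x 44 x 34 mm high, 0.22 kg; origin at the centre of its underside, +y from tail to blade. One of the three alike clippers standing in the row, blade against the stop bar; leave it alone
- chassis: bystander: a half-built clipper with grey top, same shape as the others, lying askew to the robot's right; origin at the centre of its underside
- driver: bystander: a red-handled screwdriver lying on the bench to the right; origin on its underside
- cells: bystander: an open cardboard box of orange battery cells, 150 x 120 x 70 mm high, 0.9 kg, on the left beyond the bar; origin at the centre of its underside
- comb: bystander: a small black comb guard, 46 x 22 x 21 mm, far side of the bench; origin at the centre of its underside
- tape: bystander: a roll of yellow tape lying flat, 76 mm across, 22 mm high, far side of the bench; origin at the centre of its underside
Not all that is in view belongs to the job. Leave any green or turquoise look-alike of the stray alone.

How it is judged:
By the outcome, as a careful person would: the job done as asked, in the order asked, and still so for the second after the job is handed in, with the robot touching nothing.
It also fails if it takes over 64 s, if anything falls off the work surface, if the arm or the gripper's body presses on something with over 40 N, if the wrist force passes 120 N, or if a joint passes its speed limit or range.

### The arm

A 7-joint arm with a two-finger parallel gripper is mounted at the origin on the work surface. World frame = base frame: x ahead of the robot, y to its left, z up, the work surface at z = 0. Lengths are in m, angles in degrees, forces in N, time in s.
With the tool pointing down it reaches from about 0.4 to 0.875 m from the base axis. Payload 19.3 kg.
Tool frame: the origin (TCP) lies at the very end of the fingers, on their centre line; the grasp point (between the pads) lies 19 mm behind it (grip_point_offset is the distance from the TCP to the grasp point, in m); z points along the fingers, y is the line along which they close (so a half turn about z gives the same grasp; the last joint's range is limited). The gripper opens to 85 mm and grips with 20 to 120 N. Pads are 22 mm wide; open, the fingers measure 114 mm over their backs; the gripper's body (76 mm by 85 mm) begins 54 mm behind the grasp point. The pads swing forward as they close: fully open they stand 13 mm farther back than shut.
Start: joints at [-71.803, 29.874, -2.08, 91.645, 1.215, 58.505, -6.463], TCP at [0.236, 0.579, 0.231] pointing down, gripper open.
Joint ranges: [-166.77, 166.77], [-17.47, 122.26], [-85.68, 81.53], [9.62, 139.38], [-72.42, 252.41], [9.2, 110.78], [-144.41, 144.41]. Speed limits (degrees/s): [108.29, 108.29, 136.94, 136.94, 172.46, 172.46, 172.46].

### API

Orientations are given as [roll, pitch, yaw] about the fixed x, y, z axes, in that order (R = Rz(yaw) Ry(pitch) Rx(roll)).
In Python, from station import * gives the robot as it stands. The module is installed in compiled form; this text tells all that it offers.
- The arm moves only by the tool drive_tool, never from a script. Its arguments are lists of equal length, an entry for each row: "translation": the shift along the tool's x, y, z in mm, a list of three; "spin": the turn about the tool's z in degrees. In form: {"translation": [[tx, ty, tz], ...], "spin": [spin, ...]}. A call has 1 to 12 rows; each row shifts and turns the commanded pose from where the row before left it, along the tool's axes as they then stand; what a row does not reach is not made up. A row lasts 1/8 s, in which the tool goes at most 62.5 mm and 10.7 degrees, less where a joint would pass 70% of its speed; a pose out of reach is approached as far as the arm can. A call with a gripper value outside its range is refused whole. "hand" is the finger opening in mm, from 0 to 85.4, set as the call begins (left out, the last holds). The fingers move at their own pace and stop on an object; the grip force is fixed at half the most. Time passes only in rows, so rows that do not move let the fingers close. It gives the time, the measured TCP pose, the force, the opening and the grip force at its end, in the units of the state.
- get_obs(): the state, without advancing time (a new reading comes with each control period).
- camera(name): name is "scene" or "top" or "wrist"; returns a dict with "color" (384x512x3 uint8, red, green, blue), "fx", "fy", "cx", "cy" (pixels), "extrinsics" (4x4, takes a point from camera to world coordinates); the wrist camera has in their place "T_tool_cam" (4x4, takes a point from camera to tool coordinates, whose origin is the TCP and whose axes are the flange's). Camera axes: x right, y down, z forward; pixel columns grow to the right and rows downward; lengths in m; the calibration is good to about 2 mm. A picture is of the moment at which its call begins: read the wrist's pose just before it. There is no depth.
- sign_off(): hands the job in; it is judged then, once.
The state is a dict: "time": time; "joint_positions": joint angles; "qvel": joint speeds; "effort": joint torques, N m; "ee_pos": TCP position; "orientation": TCP orientation; "ft_force": force on the tool from outside, world axes, zero at the start; "wrist_torque": the same for the moment, N m; "opening": finger opening in m; "gripper_force": force on a finger pad.
Only numpy, scipy, OpenCV 4.12 (cv2) and the standard library are available. Lean on these libraries where they do the work, as an engineer would, in place of code of your own. Each camera call takes 0.05 s, during which the arm holds its last target. There are 200 camera calls.

## Working session

There is one attempt and no reset: what is moved stays moved. The work goes in short steps, Python scripts to look and compute and a tool call to move; the robot and the scene stay as the last step left them, time stands still between calls to the robot, and variables do not carry over. Pictures are saved under pics/ and viewed, at most 10 in all, crops included, and the job is handed in when it is done.

Besides the shell and the picture viewer there is one more tool, called after ">>>" as name(argument=value, ...) on one line, values as JSON. drive_tool: Moves the arm, as the interface text tells. Its arguments: {"type":"object","properties":{"translation":{"type":"array"},"spin":{"type":"array"},"hand":{"type":"number"}},"required":["translation","spin"]}

```bash
mkdir -p pics; python3 - <<'E'
from station import *
import cv2,pickle
o=get_obs();print({k:o[k] for k in("time","ee_pos","orientation","opening","ft_force")})
d={}
for n in("top","scene"):
    c=camera(n);d[n]=c;cv2.imwrite(f"pics/{n}0.png",c["color"][...,::-1]);print(n,c["fx"],c["cx"],c["cy"],c["extrinsics"])
pickle.dump(d,open("d.pkl","wb"))
E
```

```text
{'time': 0.0, 'ee_pos': array([0.2362468 , 0.57827338, 0.23072784]), 'orientation': array([-1.79935151e+02,  5.81023488e-03,  1.57780237e+02]), 'opening': 0.08532625532622129, 'ft_force': array([-0.73566112, -0.35613953, -0.53620065])}
top 360.18896009256815 251.19878771960927 198.00615488865338 [[ 0.02224773 -0.99491121  0.09826866  0.37988528]
 [-0.99924911 -0.02524763 -0.02939003  0.03383545]
 [ 0.03172152 -0.09754101 -0.99472584  1.10146634]
 [ 0.          0.          0.          1.        ]]
scene 400.70397828544077 265.6936394597156 196.424364257395 [[ 1.84501476e-01  6.74694783e-01 -7.14665065e-01  1.23769992e+00]
 [ 9.82831724e-01 -1.25913880e-01  1.34861029e-01 -1.15326065e-01]
 [ 1.00378122e-03 -7.27277557e-01 -6.86342733e-01  7.68773081e-01]
 [ 0.00000000e+00  0.00000000e+00  0.00000000e+00  1.00000000e+00]]
```

View pics/top0.png

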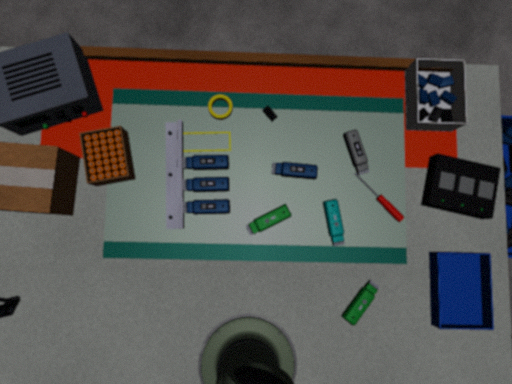

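View pics/scene0.png

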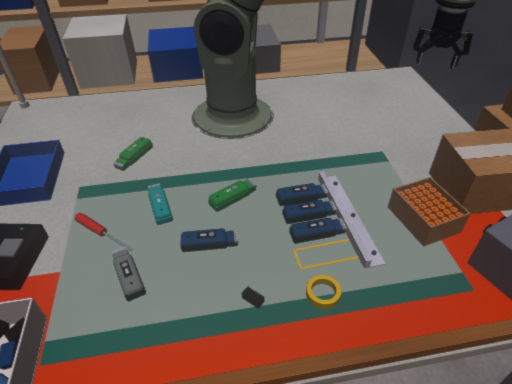

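The top view shows the bar at the left (175,175), the empty U at (208,141) and the stray at (296,170), with its blade towards the bar. The scene view agrees: stray at (208,239), mark at (327,254). Next I take coarse positions.

```bash
cat > h.py <<'E'
import numpy as np,cv2
from scipy.spatial.transform import Rotation as R
def ray(c,uv,z,T=None):
    T=c["extrinsics"] if T is None else T
    uv=np.atleast_2d(uv).astype(float)
    d=np.c_[(uv[:,0]-c["cx"])/c["fx"],(uv[:,1]-c["cy"])/c["fy"],np.ones(len(uv))]@T[:3,:3].T
    return T[:3,3]+d*((z-T[2,3])/d[:,2])[:,None]
def wristT(c,o):
    T=np.eye(4);T[:3,:3]=R.from_euler("xyz",o["orientation"],degrees=True).as_matrix();T[:3,3]=o["ee_pos"]
    return T@c["T_tool_cam"]
def hsv(c): return cv2.cvtColor(c["color"],cv2.COLOR_RGB2HSV)
def blobs(m,amin):
    n,l,s,ce=cv2.connectedComponentsWithStats(m.astype(np.uint8),connectivity=8)
    return [(s[i,4],ce[i],l==i,s[i,:4]) for i in range(1,n) if s[i,4]>=amin]
E
python3 - <<'E'
from h import *
import pickle
d=pickle.load(open("d.pkl","rb"))
np.set_printoptions(precision=3,suppress=True)
for n in d:
    c=d[n];H=hsv(c);h,s,v=H[...,0],H[...,1],H[...,2]
    print(n)
    for nm,m,z in(("blue",(h>98)&(h<125)&(s>110),.034),("yel",(h>18)&(h<36)&(s>110),0.0),("black",0*h+(v<0),0)):
        for a,ce,M,bb in blobs(m,25):
            p=ray(c,ce,z)[0]
            ys,xs=np.nonzero(M);r=cv2.minAreaRect(np.c_[xs,ys].astype(np.float32))
            w=ray(c,cv2.boxPoints(r),z)
            if .3<p[0]<.9 and abs(p[1])<.5: print(nm,a,ce,p,bb,w[:,:2].ravel())
c=camera=None
import station
o=station.get_obs();w=station.camera("wrist");print(w["T_tool_cam"],w["fx"])
E
```

```text
top
blue 422 [207.028 161.991] [0.59  0.137 0.034] [186 156  42  13] [0.607 0.201 0.61  0.078 0.574 0.077 0.57  0.199]
blue 427 [296.22  169.972] [ 0.574 -0.132  0.034] [276 163  41  15] [ 0.56  -0.067  0.598 -0.071  0.589 -0.194  0.55  -0.19 ]
blue 425 [207.412 184.078] [0.524 0.134 0.034] [186 178  43  13] [0.504 0.196 0.54  0.198 0.544 0.073 0.508 0.072]
blue 427 [208.356 206.386] [0.457 0.129 0.034] [187 200  42  13] [0.475 0.192 0.478 0.071 0.442 0.07  0.439 0.191]
yel 285 [219.779 105.646] [0.778 0.107 0.   ] [208  94  25  25] [0.815 0.145 0.817 0.069 0.739 0.067 0.737 0.142]
yel 193 [208.736 140.896] [0.664 0.137 0.   ] [183 132  48  20] [0.69  0.218 0.694 0.072 0.634 0.07  0.629 0.216]
scene
blue 331 [299.094 191.586] [0.47  0.121 0.034] [278 184  45  15] [0.448 0.066 0.445 0.19  0.487 0.182 0.489 0.062]
blue 408 [306.431 208.434] [0.536 0.124 0.034] [285 200  47  17] [0.515 0.07  0.509 0.194 0.553 0.186 0.558 0.066]
blue 422 [315.173 227.04 ] [0.603 0.129 0.034] [292 219  50  17] [0.583 0.073 0.579 0.199 0.619 0.191 0.622 0.069]
blue 401 [202.384 237.414] [ 0.586 -0.147  0.034] [182 229  43  16] [ 0.56  -0.197  0.567 -0.094  0.607 -0.096  0.6   -0.196]
blue 67 [229.179 236.149] [ 0.594 -0.084  0.034] [226 231   7  11] [ 0.576 -0.089  0.579 -0.075  0.61  -0.079  0.608 -0.093]
yel 296 [320.787 254.686] [0.664 0.129 0.   ] [293 239  66  30] [0.634 0.066 0.624 0.228 0.689 0.215 0.697 0.061]
yel 641 [323.279 291.549] [0.765 0.105 0.   ] [307 275  34  34] [0.715 0.081 0.729 0.156 0.812 0.129 0.798 0.059]
[[ 0.001 -0.947 -0.321  0.083]
 [ 1.     0.002 -0.    -0.   ]
 [ 0.001 -0.321  0.947 -0.142]
 [ 0.     0.     0.     1.   ]] 330.8811411597592
```

>>> drive_tool(translation=[[0, 0, 0], [0, 0, 0], [0, 0, 0], [-20, -40, 0], [-40, -70, 0], [-40, -60, 0], [-40, -60, 0], [-40, -60, 0], [-40, -60, 0], [-40, -60, 0], [-40, -60, 0], [-30, -60, 0]], spin=[-7.4, -7.4, -7.4, 0, 0, 0, 0, 0, 0, 0, 0, 0])

```text
time: 1.65
ee_pos: [0.5241, 0.1145, 0.2313]
orientation: [180.0, 0.0, 180.0]
ft_force: [0.5, 0.4, -0.5]
opening: 0.0854
gripper_force: 0.0
```

>>> drive_tool(translation=[[0, -30, 0], [0, -18, 0], [0, 0, 0]], spin=[0, 0, 0])

```text
time: 2.02
ee_pos: [0.523, 0.0679, 0.2313]
orientation: [180.0, -0.0, 179.9]
ft_force: [-0.6, -0.1, 0.9]
opening: 0.0857
gripper_force: 0.0
```

```bash
python3 - <<'E'
from station import *
import cv2,pickle
o=get_obs();c=camera("wrist");print(o["time"],o["ee_pos"],o["orientation"],o["ft_force"])
pickle.dump((o,c),open("w1.pkl","wb"));cv2.imwrite("pics/w1.png",c["color"][...,::-1])
E
```

```text
2.025 [0.5230199  0.06794157 0.23134076] [ 1.79999099e+02 -1.99885505e-03  1.79926788e+02] [-0.63506398 -0.12687267  0.91352947]
```

View pics/w1.png

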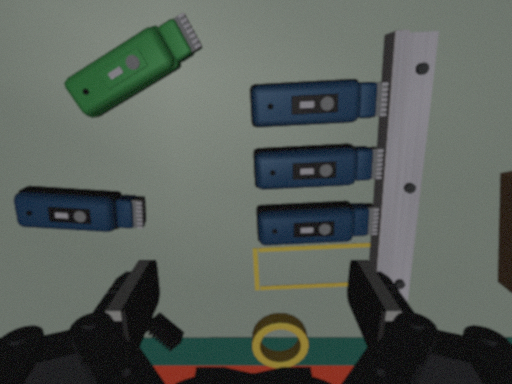

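The wrist view shows the stray at (15-145, 187-230), the row at right, the bar's left edge at x≈375-387, and the U at (254-372, 244-290), partly near the right finger. I take a second view for parallax and a clear U.

>>> drive_tool(translation=[[20, -20, 0], [30, -20, 0], [20, -10, 0], [0, 0, 0], [0, 0, 0]], spin=[0, 0, 0, 0, 0])

```text
time: 2.7
ee_pos: [0.4538, 0.0196, 0.2315]
orientation: [180.0, 0.0, -179.9]
ft_force: [-0.2, -0.4, 0.5]
opening: 0.0853
gripper_force: 0.0
```

```bash
cat > meas.py <<'E'
from h import *
def analyse(o,c,tag,d=None):
    T=wristT(c,o);H=hsv(c);h,s,v=[H[...,i].astype(int) for i in range(3)]
    blue=(h>98)&(h<125)&(s>100)&(v>25)
    for a,ce,M,bb in blobs(blue,1500):
        ys,xs=np.nonzero(cv2.morphologyEx(M.astype(np.uint8),cv2.MORPH_OPEN,np.ones((31,31))))  # body only
        if len(xs)<500: continue
        r=cv2.minAreaRect(np.c_[xs,ys].astype(np.float32))
        p=ray(c,cv2.boxPoints(r),.034,T)[:,:2];ctr=p.mean(0)
        e1,e2=p[1]-p[0],p[2]-p[1]
        L,W=(e1,e2) if np.hypot(*e1)>np.hypot(*e2) else (e2,e1)
        if L[1]<0:L=-L
        print(tag,"blue",a,"px",bb,"ctr",ctr,"L",np.hypot(*L),"W",np.hypot(*W),"ang",np.degrees(np.arctan2(L[1],L[0])))
    yel=(h>18)&(h<36)&(s>90)&(v>60)
    for a,ce,M,bb in blobs(yel,150):
        ys,xs=np.nonzero(M);P=ray(c,np.c_[xs,ys],0,T)[:,:2]
        print(tag,"yel",a,bb,P.min(0),P.max(0))
    return T,h,s,v
E
python3 - <<'E'
from meas import *
import station,pickle
np.set_printoptions(precision=4,suppress=True)
o=station.get_obs();c=station.camera("wrist");print(o["ee_pos"],o["orientation"])
pickle.dump((o,c),open("w2.pkl","wb"));cv2.imwrite("pics/w2.png",c["color"][...,::-1])
for f in("w1","w2"):
    o,c=pickle.load(open(f+".pkl","rb"));analyse(o,c,f)
E
```

```text
[0.4538 0.0196 0.2315] [ 179.9765    0.0388 -179.9159]
w1 blue 3946 px [252  80 124  46] ctr [0.4554 0.169 ] L 0.03405051012048713 W 0.02962743098312937 ang 90.01134858980576
w1 yel 1039 [253 243 118  47] [0.6296 0.0678] [0.697 0.215]
w1 yel 1325 [252 318  57  51] [0.7432 0.0665] [0.8306 0.1455]
w2 yel 530 [289 294  71  39] [0.6355 0.068 ] [0.6977 0.1669]
w2 yel 400 [298 354  42  30] [0.736  0.0851] [0.79   0.1477]
```

View pics/w2.png

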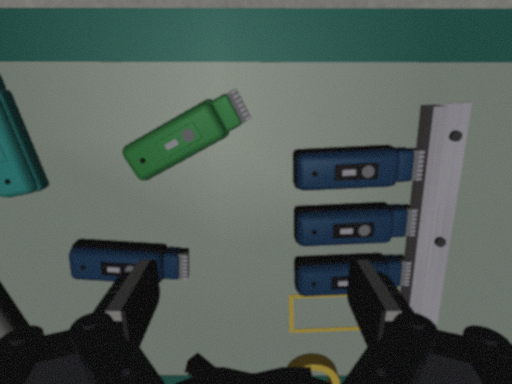

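The second view shows the U partly hidden by the right finger (290-360, 294-332) and the stray's edge touching the left finger, so w1 is better for the mark. I fit the tape arms, bar edge and clipper outlines in w1.

```bash
cat > fit.py <<'E'
from h import *
def line(P):  # point, unit dir by robust fit
    l=cv2.fitLine(P.astype(np.float32)*1000,cv2.DIST_HUBER,0,.01,.01).ravel();return l[2:]/1000,l[:2]
def ang(d): return np.degrees(np.arctan2(d[1],d[0]))%180
def yellow(c,T):
    H=hsv(c);h,s,v=[H[...,i].astype(int) for i in range(3)]
    return (h>18)&(h<36)&(s>90)&(v>60)
def bluebody(c,v0=20):
    H=hsv(c);h,s,v=[H[...,i].astype(int) for i in range(3)]
    return (h>98)&(h<128)&(s>95)&(v>v0)
E
python3 - <<'E'
from fit import *
import pickle
np.set_printoptions(precision=4,suppress=True)
for f in("w1","w2"):
    o,c=pickle.load(open(f+".pkl","rb"));T=wristT(c,o);print(f,"cam",T[:3,3])
    ys,xs=np.nonzero(yellow(c,T));P=ray(c,np.c_[xs,ys],0,T)[:,:2]
    k=(P[:,0]<.71)&(P[:,1]<.22);P=P[k]
    hi=160 if 0 else .2
    a1=P[(P[:,1]>.08)&(P[:,0]<.655)&(P[:,1]<hi)];a2=P[(P[:,1]>.08)&(P[:,0]>.665)&(P[:,1]<hi)];a3=P[(P[:,1]<.078)]
    for a in(a1,a2,a3):
        if len(a)>20: p,d=line(a);print("tape",len(a),p,"ang",ang(d),a.min(0),a.max(0))
    # bar: bright lowsat left edge per row
    H=hsv(c);g=cv2.GaussianBlur(c["color"].mean(2),(3,3),0)
    B=cv2.morphologyEx(((H[...,1]<32)&(H[...,2]>110)).astype(np.uint8),cv2.MORPH_OPEN,np.ones((5,5)))
    bl=[b for b in blobs(B,2500) if b[1][0]>330]
    for b in bl:
        print("bar",b[0],b[3]);M=b[2];rows=[r for r in range(b[3][1]+12,b[3][1]+b[3][3]-12) if M[r].any()]
        E=np.array([[np.nonzero(M[r])[0][0]-.5,r] for r in rows]);Q=ray(c,E,.03,T)[:,:2];p,d=line(Q);print(" face",p,ang(d))
    m=bluebody(c)
    for b in blobs(m,1200):
        M=cv2.morphologyEx(b[2].astype(np.uint8),cv2.MORPH_CLOSE,np.ones((25,25)))
        x0,y0,w,h_=b[3]
        cols=np.arange(x0+int(.18*w),x0+int(.7*w))
        top=np.array([[q,np.nonzero(M[:,q])[0][0]-.5] for q in cols]);bot=np.array([[q,np.nonzero(M[:,q])[0][-1]+.5] for q in cols])
        pt,dt=line(ray(c,top,.034,T)[:,:2]);pb,db=line(ray(c,bot,.034,T)[:,:2])
        print("clip",b[0],b[3],"near",pt,ang(dt),"far",pb,ang(db),"W",np.hypot(*(pb-pt)))
E
```

```text
w1 cam [0.44   0.068  0.3737]
tape 416 [0.6354 0.1404] ang 93.005394 [0.6296 0.0805] [0.6409 0.1999]
tape 347 [0.6919 0.1366] ang 93.034904 [0.6863 0.081 ] [0.697  0.1924]
tape 212 [0.6656 0.0717] ang 2.353957 [0.6367 0.0678] [0.697 0.078]
clip 3985 [252  80 125  46] near [0.439  0.1193] 93.250305 far [0.4779 0.1213] 92.98218 W 0.038959783
clip 3464 [255 146 117  42] near [0.5036 0.1221] 93.04221 far [0.5442 0.1242] 93.01388 W 0.040635135
clip 3224 [ 15 191 118  40] near [ 0.552 -0.139] 86.19876 far [ 0.5936 -0.1419] 86.140434 W 0.041664578
clip 2996 [258 204 111  40] near [0.5695 0.1255] 94.38841 far [0.611  0.1284] 92.341644 W 0.041573703
w2 cam [0.3706 0.0194 0.3738]
tape 98 [0.6382 0.1109] ang 92.48726 [0.6355 0.08  ] [0.6404 0.1451]
tape 239 [0.6926 0.1239] ang 93.06189 [0.6872 0.08  ] [0.6976 0.1669]
tape 180 [0.6666 0.0718] ang 2.300564 [0.6373 0.068 ] [0.6977 0.0775]
clip 3477 [295 148 118  41] near [0.4354 0.1118] 92.0873 far [0.4765 0.1151] 93.24532 W 0.041226227
clip 3034 [295 205 112  40] near [0.501  0.1344] 90.173004 far [0.5435 0.118 ] 93.56447 W 0.045618277
clip 2305 [ 70 246 110  36] near [ 0.5499 -0.1404] 86.18121 far [ 0.5801 -0.1378] 113.206406 W 0.030312816
clip 1352 [296 262  56  33] near [0.5684 0.094 ] 90.17538 far [0.6108 0.1003] 90.17699 W 0.042833872
```

```bash
python3 - <<'E'
from fit import *
import pickle,station
np.set_printoptions(precision=4,suppress=True)
o,c=pickle.load(open("w1.pkl","rb"));T=wristT(c,o)
print("tail,head,row3 tail,blade",ray(c,[[15,208],[145,213],[258,225],[379,221]],.02,T)[:,:2])
print("comb",ray(c,[[147,330],[160,314],[184,332],[168,348]],.012,T)[:,:2])
t=pickle.load(open("d.pkl","rb"))["top"]
print("top comb",ray(t,[[263,108],[277,120],[270,113]],.015,)[:,:2],"chassis",ray(t,[[345,133],[350,130],[368,170],[357,172]],.03)[:,:2])
print(station.get_obs()["joint_positions"])
E
```

```text
tail,head,row3 tail,blade [[ 0.5752 -0.2044]
 [ 0.5813 -0.0563]
 [ 0.5963  0.0737]
 [ 0.5912  0.2139]]
comb [[ 0.753  -0.074 ]
 [ 0.7272 -0.0543]
 [ 0.7562 -0.0247]
 [ 0.7831 -0.0484]]
top comb [[ 0.7695 -0.0287]
 [ 0.7326 -0.073 ]
 [ 0.7542 -0.0508]] chassis [[ 0.6935 -0.2814]
 [ 0.7035 -0.2969]
 [ 0.5804 -0.3517]
 [ 0.5733 -0.3178]]
[-11.565   14.3309   1.9547 116.4289  -0.6534  49.22    80.825 ]
```

>>> drive_tool(translation=[[-12, -25, 0], [-18, -46, 0], [-18, -46, 0], [-12, -30, 0], [-6, -15, 0], [0, 0, 50], [0, 0, 50], [0, 0, 30], [0, 0, 10], [0, 0, 0]], spin=[-3, 0, 0, 0, 0, 0, 0, 0, 0, 0], hand=60)

```text
time: 4.0
ee_pos: [0.5264, -0.1402, 0.0915]
orientation: [180.0, -0.0, -177.0]
ft_force: [-0.1, 0.3, 1.0]
opening: 0.06
gripper_force: 0.0
```

```bash
python3 - <<'E'
from station import *
import cv2
for n in("wrist",):
    o=get_obs();c=camera(n);cv2.imwrite("pics/w3.png",c["color"][...,::-1])
print(o["ee_pos"],o["orientation"],o["opening"],o["joint_positions"])
E
```

```text
[ 0.52641155 -0.14019209  0.09145195] [ 1.79987029e+02 -1.50112042e-02 -1.76984740e+02] 0.06003623447117455 [  5.72184773  33.99715144   4.07539282 110.43188879  -3.91932029
  35.71915261 105.3020905 ]
```

View pics/w3.png

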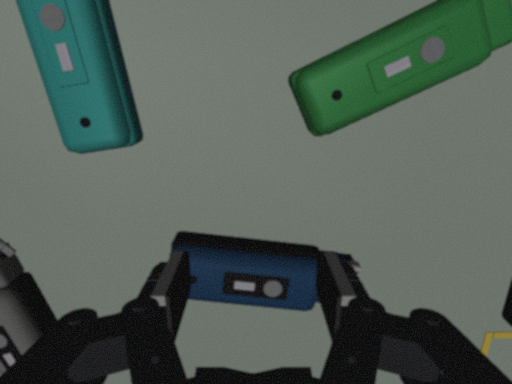

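The view shows the stray at (172-355, 233-308) below the fingers. Green (max row 133) and turquoise are well clear of the descent spot.

>>> drive_tool(translation=[[6, 0, 30], [0, 0, 30], [0, 0, 15], [0, 0, 10], [0, 0, 0]], spin=[0, 0, 0, 0, 0])

```text
time: 4.68
ee_pos: [0.5204, -0.1411, 0.0065]
orientation: [-180.0, 0.0, -177.0]
ft_force: [0.7, 0.3, 0.3]
opening: 0.0601
gripper_force: 0.0
```

>>> drive_tool(translation=[[-6, 0, 0], [-6, 0, 0], [-5, 0, 0], [-5, 0, 0], [-5, 0, 0], [-5, 0, 0], [-5, 0, 0], [-5, 0, 0], [-5, 0, 0], [-5, 0, 0], [0, 0, 0]], spin=[0, 0, 0, 0, 0, 0, 0, 0, 0, 0, 0])

```text
time: 6.05
ee_pos: [0.5727, -0.1382, 0.0063]
orientation: [-180.0, 0.0, -177.0]
ft_force: [-0.1, -0.6, -0.7]
opening: 0.0601
gripper_force: 0.0
```

```bash
python3 - <<'E'
from fit import *
import station
np.set_printoptions(precision=4,suppress=True)
o=station.get_obs();c=station.camera("wrist");T=wristT(c,o);s=station.camera("scene")
cv2.imwrite("pics/w4.png",np.hstack([cv2.resize(c["color"],(400,300)),cv2.resize(s["color"][150:330,130:370],(400,300))])[...,::-1])
print(o["ee_pos"],o["ft_force"])
E
```

```text
[ 0.5727 -0.1382  0.0063] [-0.1178 -0.6215 -0.6897]
```

View pics/w4.png

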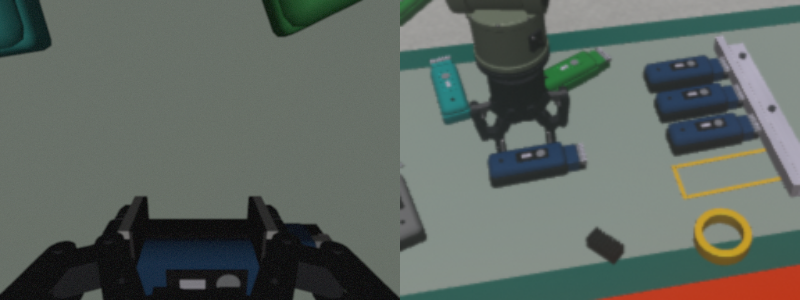

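The fingers lie along the stray's near flank and it is turning into line. I continue to just short of the target line, then back off and measure.

>>> drive_tool(translation=[[-4, 0, 0], [-6, 0, 0], [-6, 0, 0], [-6, 0, 0], [-6, 0, 0], [-6, 0, 0], [-6, 0, 0], [-6, 0, 0], [-6, 0, 0], [-5, 0, 0], [-3, 0, 0], [0, 0, 0]], spin=[0, 0, 0, 0, 0, 0, 0, 0, 0, 0, 0, 0])

```text
time: 7.65
ee_pos: [0.6323, -0.1352, 0.0063]
orientation: [-180.0, 0.0, -177.0]
ft_force: [-0.7, 0.5, -0.6]
opening: 0.0602
gripper_force: 0.0
```

>>> drive_tool(translation=[[10, 0, 0], [40, 0, 0], [50, 0, -20], [50, 0, -60], [30, 0, -60], [0, 40, -60], [0, 40, -20], [0, 20, 0], [0, 0, 0], [0, 0, 0]], spin=[0, 0, 0, 0, 0, 0, 0, 0, 0, 0])

```text
time: 8.9
ee_pos: [0.4589, -0.0502, 0.2021]
orientation: [-180.0, -0.0, -177.1]
ft_force: [1.3, -0.5, 0.3]
opening: 0.0599
gripper_force: 0.0
```

```bash
cat > look.py <<'E'
from fit import *
import station,sys
np.set_printoptions(precision=4,suppress=True)
o=station.get_obs();c=station.camera("wrist");T=wristT(c,o);print(o["time"],o["ee_pos"],o["orientation"],"cam",T[:3,3])
cv2.imwrite(f"pics/{sys.argv[1]}.png",c["color"][...,::-1])
ys,xs=np.nonzero(yellow(c,T));P=ray(c,np.c_[xs,ys],0,T)[:,:2];P=P[(P[:,0]<.71)&(P[:,1]<.22)]
for a in(P[(P[:,1]>.08)&(P[:,0]<.655)&(P[:,1]<.2)],P[(P[:,1]>.08)&(P[:,0]>.665)&(P[:,1]<.2)]):
    if len(a)>20: p,d=line(a);print("tape",len(a),p,"ang",ang(d),a.min(0),a.max(0))
Z=.024
for b in blobs(bluebody(c),1200):
    M=cv2.morphologyEx(b[2].astype(np.uint8),cv2.MORPH_CLOSE,np.ones((25,25)));x0,y0,w,h_=b[3]
    cols=np.arange(x0+int(.18*w),x0+int(.7*w))
    f=lambda i,e:line(ray(c,np.array([[q,np.nonzero(M[:,q])[0][i]+e] for q in cols]),Z,T)[:,:2])
    (pt,dt),(pb,db)=f(0,-.5),f(-1,.5)
    tail=ray(c,[[x0-.5,y0+h_/2],[x0+w-.5,y0+h_/2]],Z,T)[:,:2]
    print("clip",b[0],b[3],"near",pt,ang(dt),"far",pb,ang(db),"mid",(pt+pb)/2,"ends",tail.ravel())
E
python3 look.py w5
```

```text
8.9 [ 0.4589 -0.0502  0.2021] [-179.9843   -0.015  -177.0602] cam [ 0.376  -0.0544  0.3445]
clip 4020 [367 159 130  41] near [0.4378 0.1169] 94.23429 far [0.4792 0.1335] 93.04145 mid [0.4585 0.1252] ends [0.4615 0.0642 0.4546 0.1947]
clip 3441 [360 220 121  40] near [0.5057 0.1188] 93.04533 far [0.5484 0.1289] 91.74418 mid [0.527  0.1239] ends [0.5288 0.0676 0.5219 0.197 ]
clip 2461 [361 273 107  42] near [0.5733 0.1257] 93.05566 far [0.6179 0.144 ] 93.06242 mid [0.5956 0.1348] ends [0.5961 0.0793 0.5896 0.2007]
clip 1385 [176 312  57  40] near [ 0.6409 -0.1008] 93.06399 far [ 0.6876 -0.1029] 96.83799 mid [ 0.6642 -0.1019] ends [ 0.6605 -0.1319  0.6569 -0.0642]
```

View pics/w5.png

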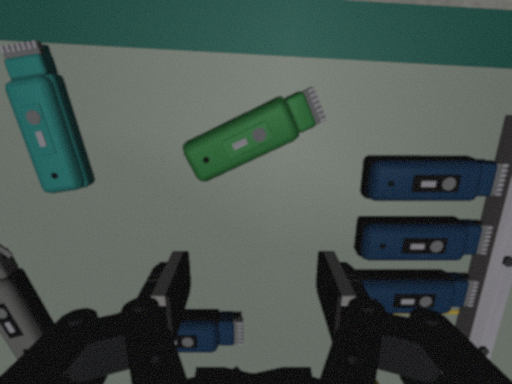

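Stray, w5: its near flank is at angle 93.06°, parallel to the row. It is 12.5–13.5 mm short of the place's line (visible 176-243, 312-352), so I go back and push 13 mm more.

>>> drive_tool(translation=[[-30, -20, 0], [-40, -25, 0], [-40, -25, 0], [-25, -16, 0], [-14, -8, 30], [0, 0, 50], [0, 0, 50], [0, 0, 40], [0, 0, 16], [0, 0, 10], [0, 0, 0]], spin=[0, 0, 0, 0, 0, 0, 0, 0, 0, 0, 0])

```text
time: 10.32
ee_pos: [0.6133, -0.1358, 0.0067]
orientation: [-180.0, 0.0, -177.0]
ft_force: [-0.2, 0.6, 0.1]
opening: 0.06
gripper_force: 0.0
```

Target x = 0.6453, so 32 mm to go.

>>> drive_tool(translation=[[-6, 0, 0], [-6, 0, 0], [-5, 0, 0], [-4, 0, 0], [-3, 0, 0], [-3, 0, 0], [-3, 0, 0], [-2, 0, 0], [0, 0, 0]], spin=[0, 0, 0, 0, 0, 0, 0, 0, 0])

```text
time: 11.45
ee_pos: [0.6453, -0.1338, 0.0062]
orientation: [-180.0, 0.0, -177.0]
ft_force: [0.4, -0.4, -0.3]
opening: 0.0602
gripper_force: 0.0
```

>>> drive_tool(translation=[[8, 0, 0], [8, 0, -20], [0, 0, -40], [0, 0, -40], [0, 0, -10], [-10, -24, 0], [-20, -42, 0], [-20, -42, 0], [0, 0, 0]], spin=[0, 0, 0, 0, 0, 0, 0, 0, 0])

```text
time: 12.58
ee_pos: [0.684, -0.2439, 0.1149]
orientation: [-179.9, -0.1, -177.2]
ft_force: [-0.6, 0.6, -0.2]
opening: 0.06
gripper_force: 0.0
```

>>> drive_tool(translation=[[0, 0, 0], [0, 0, 0], [0, 0, 0], [0, 0, 0], [0, 0, 0], [0, 0, 0], [0, 0, 0], [0, 0, 0], [0, 0, 0], [0, 0, 0]], spin=[10, 10, 10, 10, 10, 10, 10, 10, 10, 0], hand=10)

```text
time: 13.82
ee_pos: [0.6841, -0.2392, 0.1155]
orientation: [-179.9, -0.0, 93.0]
ft_force: [0.6, -0.3, -0.6]
opening: 0.0098
gripper_force: 0.0
```

```bash
python3 - <<'E'
from fit import *
import station
np.set_printoptions(precision=4,suppress=True)
o=station.get_obs();c=station.camera("wrist");T=wristT(c,o);s=station.camera("scene")
cv2.imwrite("pics/w6.png",np.hstack([cv2.resize(c["color"],(400,300)),cv2.resize(s["color"][150:330,130:370],(400,300))])[...,::-1])
print(o["ee_pos"],o["orientation"],o["joint_positions"],o["opening"])
t=station.camera("top")
for b in blobs(bluebody(t),100): print(b[0],ray(t,b[1],.034)[0])
E
```

```text
[ 0.6841 -0.2392  0.1155] [-179.9361   -0.0063   93.0489] [ -0.8236  49.4368  27.8948  80.7312 -25.3187  56.1438  36.0095] 0.009843959447975179
242 [ 0.87   -0.5792  0.034 ]
349 [ 0.8155 -0.5674  0.034 ]
568 [ 0.6597 -0.7851  0.034 ]
378 [ 0.673  -0.1152  0.034 ]
445 [0.5908 0.1381 0.034 ]
304 [0.5234 0.1544 0.034 ]
218 [0.4559 0.1624 0.034 ]
156 [ 0.4478 -0.7795  0.034 ]
4578 [ 0.2266 -0.6253  0.034 ]
```

View pics/w6.png

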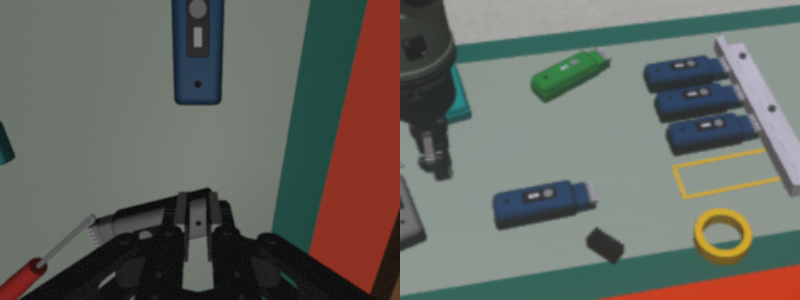

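Stray's tail is straight ahead of the closed fingers (172-222, 103). The chassis lies about 40 mm behind. I compute the exact lateral offset.

```bash
python3 - <<'E'
from fit import *
import station
np.set_printoptions(precision=4,suppress=True)
o=station.get_obs();c=station.camera("wrist");T=wristT(c,o)
for b in blobs(bluebody(c),2000):
    M=b[2];x0,y0,w,h=b[3];print(b[3])
    rows=range(y0+5,y0+h-25)
    for z in(.024,.034):
        L=line(ray(c,np.array([[np.nonzero(M[r])[0][0]-.5,r] for r in rows]),z,T)[:,:2]);Q=line(ray(c,np.array([[np.nonzero(M[r])[0][-1]+.5,r] for r in rows]),z,T)[:,:2])
        print(z,L[0],ang(L[1]),Q[0],ang(Q[1]),"mid",(L[0]+Q[0])/2,"tail",ray(c,[[x0+w/2,y0+h]],z,T)[0])
E
```

```text
[221   0  65 133]
0.024 [ 0.658  -0.1432] 93.25968 [ 0.6982 -0.1348] 92.827484 mid [ 0.6781 -0.139 ] tail [ 0.6815 -0.1905  0.024 ]
0.034 [ 0.659  -0.1438] 93.25961 [ 0.6974 -0.1357] 92.82734 mid [ 0.6782 -0.1398] tail [ 0.6814 -0.189   0.034 ]
```

>>> drive_tool(translation=[[0, -1, 30], [0, 0, 35], [0, 0, 25], [0, 0, 14], [0, 0, 5], [5, 0, 0], [6, 0, 0], [6, 0, 0], [5, 0, 0], [4, 0, 0], [4, 0, 0], [4, 0, 0]], spin=[0, 0, 0, 0, 0, 0, 0, 0, 0, 0, 0, 0])

```text
time: 15.52
ee_pos: [0.6818, -0.2059, 0.0072]
orientation: [-180.0, 0.0, 93.0]
ft_force: [-0.2, -0.3, -0.6]
opening: 0.01
gripper_force: 0.0
```

>>> drive_tool(translation=[[4, 0, 0], [5, 0, 0], [6, 0, 0], [7, 0, 0], [7, 0, 0], [7, 0, 0], [7, 0, 0], [7, 0, 0], [7, 0, 0], [6, 0, 0], [4, 0, 0], [0, 0, 0]], spin=[0, 0, 0, 0, 0, 0, 0, 0, 0, 0, 0, 0])

```text
time: 17.02
ee_pos: [0.6784, -0.1388, 0.0073]
orientation: [180.0, -0.0, 93.0]
ft_force: [-0.1, -1.1, 0.5]
opening: 0.0101
gripper_force: 0.0
```

```bash
cat > chk.py <<'E'
from fit import *
import station,sys
np.set_printoptions(precision=4,suppress=True)
o=station.get_obs();c=station.camera("wrist");T=wristT(c,o);print(o["time"],o["ee_pos"],o["orientation"])
cv2.imwrite(f"pics/{sys.argv[1]}.png",c["color"][...,::-1])
for b in blobs(bluebody(c),1500):
    M=b[2];x0,y0,w,h=b[3]
    rows=range(y0+h//3,y0+int(h*.85));z=.028
    L=line(ray(c,np.array([[np.nonzero(M[r])[0][0]-.5,r] for r in rows]),z,T)[:,:2]);Q=line(ray(c,np.array([[np.nonzero(M[r])[0][-1]+.5,r] for r in rows]),z,T)[:,:2])
    print(b[3],L[0],ang(L[1]),Q[0],ang(Q[1]),"mid",(L[0]+Q[0])/2,"W",abs(Q[0][0]-L[0][0]),"ends",ray(c,[[x0+w/2,y0+h],[x0+w/2,y0]],z,T)[:,:2].ravel())
    m=(L[0]+Q[0])/2;print("  off mark line mm",1000*(m[0]-(.6632-(m[1]-.1385)*.0531)))
E
python3 chk.py c1
```

```text
17.025 [ 0.6784 -0.1388  0.0073] [179.9931  -0.0063  93.0007]
[192   0 125 262] [ 0.6554 -0.083 ] 93.20194 [ 0.6953 -0.0808] 92.99996 mid [ 0.6754 -0.0819] W 0.039952338 ends [ 0.6781 -0.1269  0.6728 -0.0309]
  off mark line mm 0.46384335
```

Straight and on line (0.5 mm). Continuing.

>>> drive_tool(translation=[[4, 0, 0], [6, 0, 0], [8, 0, 0], [8, 0, 0], [8, 0, 0], [8, 0, 0], [8, 0, 0], [8, 0, 0], [8, 0, 0], [8, 0, 0], [6, 0, 0], [4, 0, 0]], spin=[0, 0, 0, 0, 0, 0, 0, 0, 0, 0, 0, 0])

```text
time: 18.58
ee_pos: [0.6739, -0.0548, 0.0072]
orientation: [-180.0, -0.0, 93.0]
ft_force: [0.2, -3.3, 2.1]
opening: 0.0099
gripper_force: 1.5
```

>>> drive_tool(translation=[[4, 0, 0], [6, 0, 0], [8, 0, 0], [8, 0, 0], [8, 0, 0], [8, 0, 0], [8, 0, 0], [7, 0, 0], [5, 0, 0], [4, 0, 0], [2, 0, 0], [0, 0, 0]], spin=[0, 0, 0, 0, 0, 0, 0, 0, 0, 0, 0, 0])

```text
time: 20.08
ee_pos: [0.6704, 0.013, 0.0072]
orientation: [-180.0, -0.0, 93.0]
ft_force: [1.2, 0.2, -0.4]
opening: 0.0099
gripper_force: 0.0
```

```bash
python3 chk.py c2
```

```text
20.075 [0.6704 0.013  0.0072] [-179.9921   -0.017    92.9886]
[  0   0 126 137] [0.5779 0.0924] 79.22878 [0.6199 0.0928] 92.57137 mid [0.5989 0.0926] W 0.041981578 ends [0.5972 0.073  0.603  0.1175]
  off mark line mm -66.773415
[193   0 124 263] [0.6476 0.0686] 93.09537 [0.6875 0.0708] 93.25505 mid [0.6676 0.0697] W 0.039912164 ends [0.6703 0.0245 0.665  0.1209]
  off mark line mm 0.6990433
```

>>> drive_tool(translation=[[4, 0, 0], [6, 0, 0], [7, 0, 0], [7, 0, 0], [6, 0, 0], [5, 0, 0], [4, 0, 0], [3, 0, 0], [2, 0, 0], [1, 0, 0]], spin=[0, 0, 0, 0, 0, 0, 0, 0, 0, 0])

```text
time: 21.38
ee_pos: [0.6681, 0.0576, 0.0072]
orientation: [-180.0, 0.0, 93.0]
ft_force: [-0.4, -1.2, -1.2]
opening: 0.01
gripper_force: 0.4
```

>>> drive_tool(translation=[[1, 0, 0], [1, 0, 0], [1, 0, 0], [1, 0, 0]], spin=[0, 0, 0, 0])

```text
time: 21.88
ee_pos: [0.6679, 0.0617, 0.0072]
orientation: [-180.0, 0.0, 93.0]
ft_force: [0.8, -0.8, -1.2]
opening: 0.0102
gripper_force: 0.4
```

>>> drive_tool(translation=[[1, 0, 0], [1, 0, 0]], spin=[0, 0])

```text
time: 22.12
ee_pos: [0.6678, 0.0637, 0.0072]
orientation: [-180.0, 0.0, 93.0]
ft_force: [0.5, -1.0, -1.9]
opening: 0.0103
gripper_force: 0.4
```

>>> drive_tool(translation=[[1, 0, 0]], spin=[0])

```text
time: 22.25
ee_pos: [0.6677, 0.0644, 0.0072]
orientation: [-180.0, 0.0, 93.0]
ft_force: [0.7, -4.2, -0.4]
opening: 0.01
gripper_force: 2.2
```

>>> drive_tool(translation=[[1, 0, 0]], spin=[0])

```text
time: 22.38
ee_pos: [0.6677, 0.0644, 0.0073]
orientation: [180.0, 0.1, 92.9]
ft_force: [-0.2, -9.4, 0.4]
opening: 0.01
gripper_force: 4.6
```

>>> drive_tool(translation=[[1, 0, 0]], spin=[0])

```text
time: 22.5
ee_pos: [0.6677, 0.0644, 0.0073]
orientation: [180.0, 0.1, 92.9]
ft_force: [0.2, -12.7, 0.9]
opening: 0.0103
gripper_force: 6.7
```

Contact with the bar: the tool stopped at y=0.0644 and force rose to 13 N. I back off, rise and verify.

>>> drive_tool(translation=[[-5, 0, 0], [-20, 0, 0], [-10, 0, -20], [0, 0, -50], [0, 0, -60], [0, 0, -60], [30, 0, -20], [50, 0, 0], [60, 0, 0], [0, 0, 0], [0, 0, 0]], spin=[0, 0, 0, 0, 0, 0, 0, 0, 0, 0, 0])

```text
time: 23.88
ee_pos: [0.6623, 0.1705, 0.2183]
orientation: [180.0, 0.0, 93.0]
ft_force: [-0.4, -1.0, 0.1]
opening: 0.01
gripper_force: 0.0
```

```bash
python3 chk.py c3
```

```text
23.875 [0.6623 0.1705 0.2183] [179.9522   0.0135  92.9512]
[ 35 132  56 116] [0.4399 0.123 ] 93.01403 [0.4827 0.1253] 92.94905 mid [0.4613 0.1241] W 0.04280719 ends [0.4539 0.0662 0.4709 0.1965]
  off mark line mm -202.66432
[102 133  49 115] [0.5088 0.1234] 92.753365 [0.5499 0.1322] 93.34981 mid [0.5293 0.1278] W 0.041152835 ends [0.5251 0.07   0.5341 0.1989]
  off mark line mm -134.42445
[168 134  44 114] [0.5767 0.1285] 93.227974 [0.6182 0.1156] 92.93357 mid [0.5974 0.122 ] W 0.041555166 ends [0.5963 0.0738 0.5974 0.2012]
  off mark line mm -66.63358
[235 134  38 114] [0.6447 0.1328] 93.309166 [0.6839 0.1323] 94.06934 mid [0.6643 0.1325] W 0.039200485 ends [0.6681 0.0776 0.6612 0.2046]
  off mark line mm 0.80513954
```

View pics/c3.png

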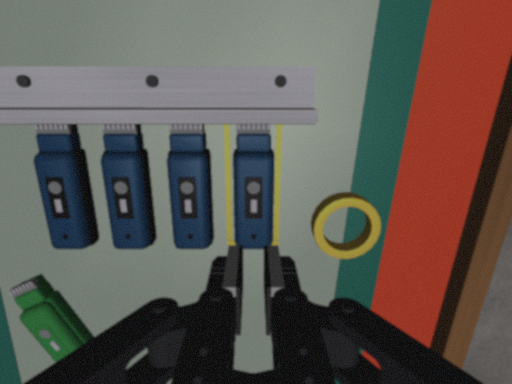

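The stray sits at (235-273, 125-248), blade against the bar and level with its neighbours. The spacing is 67.4 mm, the tape shows evenly on both sides, and the gripper is clear.

```bash
python3 -c "
from station import *
print(sign_off())"
```

```text
the job is handed in; nothing more can be done
None
```

I pushed the stray clipper into the taped place: its blade rests against the stop bar, it lies straight and within about 1 mm of centre, the gripper is clear, and I handed the job in at about 24 s.

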